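# Seat a steel tab in the drilling fixture

## Robot

A 6-joint arm with a two-finger parallel gripper is mounted at the origin on the work surface. World frame = base frame: x ahead of the robot, y to its left, z up, the work surface at z = 0. Lengths are in mm, angles in rad, forces in N, time in s.
With the tool pointing down it reaches from about 400 to 825 mm from the base axis. Payload 7 kg.
Tool frame: the origin (TCP) lies at the centre of the arm's flange, where the gripper is bolted on; the fingertips stand 178 mm ahead of it and the grasp point (between the pads) lies 159 mm ahead of it (robot.nose_length is the distance from the TCP to the fingertips, in mm); z points along the fingers, y is the line along which they close (so a half turn about z gives the same grasp; the last joint's range is limited). The gripper opens to 88 mm and grips with 3 to 60 N. Pads are 19 mm wide; open, the fingers measure 130 mm over their backs; the gripper's body (78 mm by 193 mm) begins 47 mm behind the grasp point.
Start: joints at [1.602, 0.359, 0.012, 0, -1.224, -0.288], TCP at [171.451, 652.84, 404.661] pointing down, gripper open.
Joint ranges: [-3.07, 3.07], [-1.43, 2.12], [-1.02, 1.25], [-3.03, 1.67], [-3.05, -0], [-3.03, 3.03]. Speed limits (rad/s): [2.39, 2.39, 3.01, 3.14, 3.14, 3.14].

## Interface

Orientations are given as a unit quaternion [w, x, y, z].
In Python, from cell import robot, vision, order gives the robot as it stands. The module is installed in compiled form; this text tells all that it offers.
- The arm moves only by the shell command python3 -m crank 'ROWS'. ROWS is JSON, a list of rows, each a list of 3 entries, a list of its own where there are three numbers: the shift along the tool's x, y, z each as a share of 100 mm, from -1 to 1, then the turn, a rotation vector about the tool's x, y, z each as a share of pi/2 rad, from -1 to 1, then the gripper command: -1 is shut, 1 is fully open, values between are in proportion. In form: [[[dx, dy, dz], [wx, wy, wz], hand], ...]. A call has exactly 5 rows; each row is the pose to reach, as a shift and turn from the pose commanded when the call began, along the tool's axes at that moment; what a row does not reach only later rows make up. A row lasts 1/8 s, in which the tool goes at most 62.5 mm and 10.7 degrees, less where a joint would pass 70% of its speed; a pose out of reach is approached as far as the arm can. A call with a number of a shift or a turn outside -1 to 1 is refused whole. A call with a gripper value outside its range is refused whole. The fingers move at their own pace and stop on an object; the grip force is fixed at half the most. Time passes only in rows, so rows that repeat a pose let the fingers close, or fill a call up. It gives the time, the measured TCP pose, the force, the opening and the grip force at its end, in the units of the state.
- robot.get_state(): the state, without advancing time (a new reading comes with each control period).
- vision.camera(name): name is "side" or "top" or "wrist"; returns the picture (480x640x3 uint8, red, green, blue); there is no depth.
- vision.camera_info(name): a dict with "K" (3x3 intrinsics, pixels), "rvec" (rotation vector, rad) and "tvec" (3), from world to camera coordinates, as OpenCV has them; the wrist camera has in their place "tool_from_camera" (4x4, takes a point from camera to tool coordinates, whose origin is the TCP and whose axes are the flange's). Camera axes: x right, y down, z forward; pixel columns grow to the right and rows downward; lengths in mm; the calibration is good to about 2 mm. A picture is of the moment at which its call begins: read the wrist's pose just before it. camera_info takes no time and is no camera call.
- order.hand_in(): hands the job in; it is judged then, once.
Trained networks look in the newest picture that a camera, given by its name, has taken for a name from the list of things; names that differ only in an ending like _2 or _b are one class to them, and where a whole thing is asked for, a point or a joint stands for the part that bears it (a point fixed in the world has none). Each returns a list of dicts, best first, with "p" (0 to 1); they miss things now and then, are a little off and sometimes report something else, mostly with a low value. They report only what shows in the picture. A call takes as long as a camera call. They do not tell look-alikes from the thing itself.
- vision.silhouettes(camera, name): "region" (480x640 bool, what is visible of it) and "extent" ([left, top, right, bottom] in pixels, round what is visible of it).
The state is a dict: "time": time; "joint_pos": joint angles; "joint_vel": joint speeds; "joint_torque": joint torques, N m; "eef_pos": TCP position; "ee_rot": TCP orientation; "contact_force": force on the tool from outside, world axes, zero at the start; "torque": the same for the moment, N m; "width": finger opening in mm; "finger_force": force on a finger pad.
Only numpy, scipy, OpenCV 4.12 (cv2) and the standard library are available. Lean on these libraries where they do the work, as an engineer would, in place of code of your own. Each camera call takes 0.05 s, during which the arm holds its last target. There are 200 camera calls.

## Task

Without pinching or lifting it, push the drilled rectangular steel tab flat against the long rail of the fixture while it is still short of the pocket, then keep it against the rail as you slide it along into the corner pocket, until it sits snug against both the rail and the end stop. Let go and leave the other things on the bench where they are.

Things in the scene. Friction and masses are not known exactly. Their poses are not given: they have to be found in the camera images.
- tab: Loose bright steel tab: flat rectangular block, 46 mm (x) by 70 mm (y) by 16 mm thick, 16 mm through hole in its middle, 0.25 to 0.5 kg. Origin: centre of its underside, z up. Starts flat on the base plate, long side within 0.4 rad of the rail's direction, 30 to 100 mm clear of the rail, well before the pocket. Slides under a push of a few newtons.
- fixture: Fixed drilling fixture, position and yaw (within 0.4 rad) vary. Dark steel base plate 12 mm thick, x -120 to +100 mm, y -180 to +150 mm; origin on the bench surface under it, z up. On it stand three aluminium bars 18 mm high (tops 30 mm above the bench): rail, end stop and keeper, forming a corner pocket.
- rail (a point): Point on the rail's inner face, halfway along it, at the base plate's top; 70, -15, 12 mm from the fixture's origin, axes as the fixture's. The rail runs along y, 160 mm to either side of this point, is 25 mm wide, and its straight inner face looks to -x.
- keeper (a point): Free end of the keeper, a short bar parallel to the rail: the edge facing the rail, at the base plate's top; 19, 85, 12 mm from the fixture's origin. The keeper runs 35 mm from here in +y to the end stop and is 12 mm wide (towards -x). The pocket lies between it and the rail: 51 mm wide, 35 mm deep, open towards -y; a seated tab sticks out by 35 mm.
- corner (a point): Inner corner of the pocket at the base plate's top, where the inner faces of rail and end stop meet; 70, 120, 12 mm from the fixture's origin, axes as the fixture's (+x into the rail, +y into the 25 mm wide end stop). A tab snug in the corner has its origin at x -23, y -35, z 0 mm from here, its y axis along the rail, either way round.
- offcut: Loose round steel bar offcut, 32 mm diameter, 45 mm high, standing on the base plate beyond the keeper, away from the rail. Not to be disturbed. Origin: centre of its underside.
- hammer: Loose hammer lying on the bench to one side of the fixture, about 250 to 280 mm long along its x, not to be disturbed.
- tin: Loose closed round tin, 72 mm diameter, 90 mm high, standing on the bench on the other side of the fixture from the hammer, not to be disturbed. Origin: centre of its underside.
Mind the look-alikes: they are no part of the job. What is shaped like the tab but purple is not meant.

How it is judged (in metres and radians):
On the way:
1. the tab lies flat against the rail (gap under 3 mm, square within 0.06 rad), still short of the pocket (x of tab in the frame of corner above -0.026 m and y of tab in the frame of corner below -0.085 m and angle between the x axis of tab and the x axis of fixture, either way round below 0.06 rad), for 0.2 s.
At the end, for the whole second after the job is handed in: The tab lies flat on the base plate, at rest and released, in the corner pocket: within 3 mm of touching the rail and within 3 mm of touching the end stop, square to them within 0.06 rad; offcut and tin within 15 mm and hammer within 20 mm of where they stood (x of tab in the frame of corner between -0.026 and -0.02 m and y of tab in the frame of corner between -0.038 and -0.032 m and angle between the x axis of tab and the x axis of fixture, either way round below 0.06 rad and z of tab in the frame of corner below 0.003 m and angle between tab's own z axis and vertical below 0.06 rad and linear speed of tab below 0.01 m/s and distance of each of offcut, tin from where it was at the start of the episode below 0.015 m and distance of hammer from where it was at the start of the episode below 0.02 m).
It fails at once if the tab is lifted (6 mm off the plate) or tipped (z of tab in the frame of corner above 0.006 m or angle between tab's own z axis and vertical above 0.2 rad).
It fails at once if the tab leaves the plate or goes over the edge (z of tab in the frame of corner below -0.006 m).
It fails at once if near the pocket the tab is more than 10 mm off the rail (y of tab in the frame of corner above -0.085 m and not (x of tab in the frame of corner above -0.033 m)).
It fails at once if offcut, hammer or tin is disturbed (distance of any of offcut, tin from where it was at the start of the episode above 0.015 m or distance of hammer from where it was at the start of the episode above 0.02 m or angle between any of offcut, tin's own z axis and vertical above 0.4 rad).
It also fails if it takes over 58 s, if anything falls off the work surface, if the arm or the gripper's body presses on something with over 40 N, if the wrist force passes 120 N, or if a joint passes its speed limit or range.

## Working session

There is one attempt and no reset: what is moved stays moved. The work goes in short steps, Python scripts to look and compute and a shell command to move; the robot and the scene stay as the last step left them, time stands still between calls to the robot, and variables do not carry over. Pictures are saved under pics/ and viewed, at most 10 in all, crops included, and the job is handed in when it is done.

```bash
mkdir -p pics; python3 - <<'E'
from cell import robot, vision
import cv2, numpy as np
s=robot.get_state(); print(s)
for n in ["top","side"]:
    im=vision.camera(n); cv2.imwrite(f"pics/{n}0.png",im[:,:,::-1])
    i=vision.camera_info(n); print(n,i)
    for t in ["tab","fixture"]:
        for d in vision.silhouettes(n,t): print(n,t,round(d["p"],2),d["extent"])
print(vision.camera_info("wrist"))
E
```

```text
{'time': 0.0, 'joint_pos': array([ 1.60209715e+00,  3.59360855e-01,  1.10671530e-02, -3.09417005e-04,
       -1.22409320e+00, -2.88097065e-01]), 'joint_vel': array([-1.92564265e-03, -9.17201777e-04, -1.83876367e-05,  1.73242278e-04,
       -4.54484838e-04,  1.04175577e-03]), 'joint_torque': array([-5.14579770e-04, -5.82719886e+01,  2.93049413e+01,  6.99698031e+00,
        6.92967908e-03, -1.53584938e-04]), 'eef_pos': array([171.39975578, 652.67758095, 403.75023418]), 'ee_rot': array([ 8.08300258e-04,  9.91761208e-01, -1.28097826e-01, -1.71426288e-05]), 'contact_force': array([-0.19264568,  0.39098863,  0.15588025]), 'torque': array([-0.03950455,  0.00846606, -0.00350854]), 'finger_force': 0.0, 'width': 87.47443820154226}
top {'K': array([[433.81313285,   0.        , 329.46706574],
       [  0.        , 433.81313285, 245.24276601],
       [  0.        ,   0.        ,   1.        ]]), 'rvec': array([ 2.15392917, -2.11494161,  0.17797548]), 'tvec': array([ -31.52092981,  568.06161998, 1079.64453956])}
top tab 0.85 [290.6, 154.8, 314.6, 182.2]
top tab 0.76 [295.5, 320.9, 327.3, 348.7]
to
[... 492 characters left out ...]
]
side tab 0.61 [309.4, 242.8, 330.0, 265.5]
side tab 0.59 [245.3, 326.5, 296.9, 401.9]
side tab 0.55 [308.0, 200.7, 333.8, 216.5]
side fixture 0.57 [245.1, 219.2, 362.3, 319.4]
{'K': array([[340.99341182,   0.        , 321.89638497],
       [  0.        , 340.99341182, 240.6185376 ],
       [  0.        ,   0.        ,   1.        ]]), 'tool_from_camera': array([[ 1.08361097e-03, -9.61370595e-01, -2.75255162e-01,
         7.38643537e+01],
       [ 9.99999258e-01,  8.88628358e-04,  8.33077909e-04,
        -7.80527738e-01],
       [-5.56297062e-04, -2.75255861e-01,  9.61370845e-01,
         2.00755709e+01],
       [ 0.00000000e+00,  0.00000000e+00,  0.00000000e+00,
         1.00000000e+00]])}
```

View pics/top0.png

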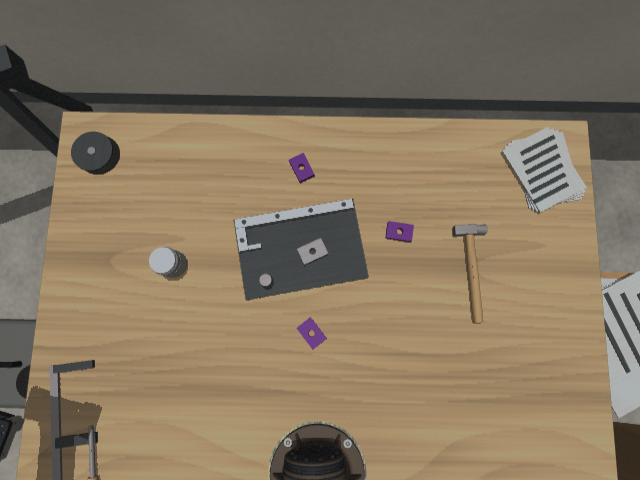

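View pics/side0.png

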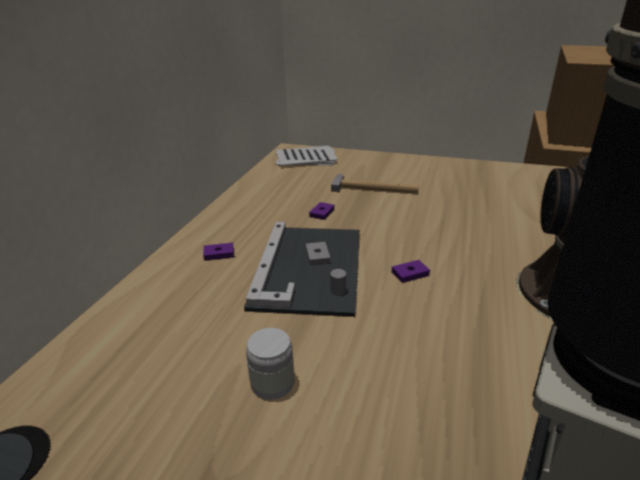

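The top view shows the bright tab at about (312,251) on the plate. The rail runs along the plate's upper edge, from (235,222) to (353,203). The end stop and keeper are at the left, (240–260, 235–247), the offcut is at (265,281) and the tin at (165,262). The purple pieces are decoys. Next I'll get a rough fixture pose and move above it.

```bash
cat > h.py <<'E'
import numpy as np, cv2
from scipy.spatial.transform import Rotation as R
from cell import robot, vision
def Rq(q): return R.from_quat([q[1],q[2],q[3],q[0]]).as_matrix()
def cam(name,s=None):
    "K, Rwc, camera centre in world"
    i=vision.camera_info(name); K=i["K"]
    if name=="wrist":
        T=i["tool_from_camera"]; A=Rq(s["ee_rot"])
        return K, A@T[:3,:3], A@T[:3,3]+s["eef_pos"]
    Rm=cv2.Rodrigues(np.array(i["rvec"]))[0]
    return K, Rm.T, -Rm.T@i["tvec"]
def p2w(c,uv,z):
    K,Rw,C=c; uv=np.atleast_2d(uv).astype(float)
    d=(Rw@np.linalg.inv(K)@np.c_[uv,np.ones(len(uv))].T).T
    return C+d*((z-C[2])/d[:,2])[:,None]
def w2p(c,P):
    K,Rw,C=c; q=(K@Rw.T@(np.atleast_2d(P)-C).T).T
    return q[:,:2]/q[:,2:]
def totool(s,d): return Rq(s["ee_rot"]).T@np.asarray(d,float)/100
E
python3 - <<'E'
from h import *
s=robot.get_state(); c=cam("top")
print("plate z12",p2w(c,[[246,299],[367,277]],12).round(0).tolist())
r=p2w(c,[[235,221],[353,201]],30); print("rail outer z30",r.round(0).tolist())
d=r[0]-r[1]; print("yaw",np.arctan2(-d[0],d[1]))
print("tab",p2w(c,[312,251],28).round(0),"offcut",p2w(c,[265,280],57).round(0),"tin",p2w(c,[162,260],90).round(0))
x,y=r.mean(0)[:2]; print("ee x,y,z axes",Rq(s["ee_rot"]).round(3).tolist())
print("rot to tool for world shift",totool(s,[500-171.4,30-652.7,0]))
E
```

```text
plate z12 [[427.0, 195.0, 12.0], [491.0, -122.0, 12.0]]
rail outer z30 [[632.0, 232.0, 30.0], [693.0, -82.0, 30.0]]
yaw 0.19136164070838102
tab [[556.  25.  28.]] offcut [[474. 141.  57.]] tin [[517. 394.  90.]]
ee x,y,z axes [[0.967, -0.254, -0.0], [-0.254, -0.967, -0.001], [0.0, 0.001, -1.0]]
rot to tool for world shift [4.75982436e+00 5.18819660e+00 3.62479160e-03]
```

```bash

for i in 1 2 3 4 5 6; do python3 -m crank '[[[0.31,0.26,0],[0,0,0],-1],[[0.62,0.52,0],[0,0,0],-1],[[0.93,0.78,0],[0,0,0],-1],[[0.93,0.78,0],[0,0,0],-1],[[0.93,0.78,0],[0,0,0],-1]]' | tail -c 400; done
python3 -m crank '[[[0,0,0.4],[0,0,-0.1],-1],[[0,0,0.8],[0,0,-0.2],-1],[[0,0,0.8],[0,0,-0.285],-1],[[0,0,0.8],[0,0,-0.285],-1],[[0,0,0.8],[0,0,-0.285],-1]]'
python3 - <<'E'
from h import *
s=robot.get_state(); im=vision.camera("wrist"); cv2.imwrite("pics/w1.png",im[:,:,::-1])
print(s["eef_pos"],s["joint_pos"].round(3),s["width"])
E
```

```text
time: 0.92
eef_pos: [241.7, 553.9, 404.9]
ee_rot: [-0.0, 0.992, -0.128, -0.0]
contact_force: [-0.1, 0.3, 0.1]
width: 43.4
finger_force: 0.0
time: 1.55
eef_pos: [311.5, 455.5, 404.6]
ee_rot: [-0.0, 0.992, -0.128, 0.0]
contact_force: [0.7, -0.4, 0.1]
width: 0.0
finger_force: 0.0
time: 2.17
eef_pos: [381.7, 356.6, 404.6]
ee_rot: [-0.0, 0.992, -0.128, 0.0]
contact_force: [-0.2, 0.1, -0.4]
width: 0.4
finger_force: 0.0
time: 2.8
eef_pos: [451.8, 257.6, 404.5]
ee_rot: [0.0, 0.992, -0.128, -0.0]
contact_force: [-0.3, -0.5, 0.4]
width: 0.4
finger_force: 0.0
time: 3.42
eef_pos: [521.9, 158.6, 404.5]
ee_rot: [-0.0, 0.992, -0.128, -0.0]
contact_force: [0.0, 0.2, 0.8]
width: 0.5
finger_force: 0.0
time: 4.05
eef_pos: [591.9, 59.6, 404.5]
ee_rot: [-0.0, 0.992, -0.128, -0.0]
contact_force: [-0.4, -0.0, 0.3]
width: 0.3
finger_force: 0.0
time: 4.68
eef_pos: [592.2, 59.4, 325.5]
ee_rot: [-0.0, 0.996, 0.094, 0.001]
contact_force: [-0.1, 0.8, 0.3]
width: 0.8
finger_force: 0.0
[592.22769627  59.41987772 325.46203402] [ 0.428  0.291 -0.278  0.    -1.     1.332] 0.7925346742734164
```

View pics/w1.png

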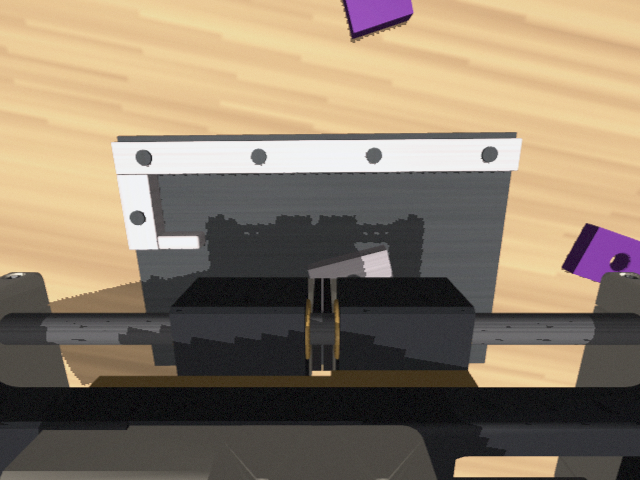

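The wrist view shows the rail as a white strip at v≈135–172 (u 115–520), with the end stop at the left and the keeper near (180,242). The gripper partly hides the tab at about (350,265), so I'll back off to see it.

```bash

python3 -m crank '[[[-0.5,0,0],[0,0,0],0],[[-1,0,0],[0,0,0],0],[[-1,0,0],[0,0,0],0],[[-1,0,0],[0,0,0],0],[[-1,0,0],[0,0,0],0]]'
python3 - <<'E'
from h import *
s=robot.get_state(); im=vision.camera("wrist"); cv2.imwrite("pics/w2.png",im[:,:,::-1])
np.savez("w2.npz",im=im,p=s["eef_pos"],q=s["ee_rot"])
E
```

```text
time: 5.35
eef_pos: [494.9, 39.8, 325.0]
ee_rot: [-0.0, 0.995, 0.095, 0.0]
contact_force: [-0.6, -0.0, -0.2]
width: 42.1
finger_force: 0.0
```

View pics/w2.png

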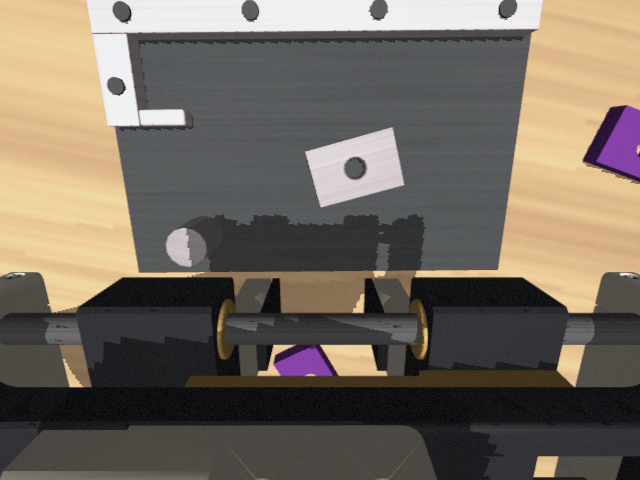

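The tab is clear at about (355,167), with corners near (306,152), (394,128), (404,185) and (320,207). The inner rail edge is at v≈31 and the offcut at (186,247). Now I'll measure these precisely.

```bash
python3 - <<'E'
from h import *
d=np.load("w2.npz"); im=d["im"]; s=dict(eef_pos=d["p"],ee_rot=d["q"]); c=cam("wrist",s)
g=cv2.cvtColor(im,cv2.COLOR_RGB2GRAY).astype(int)
# rail inner top edge
pts=[]
for u in list(range(150,520,10)):
    col=g[15:45,u]; k=np.argmin(np.diff(col)); pts.append([u,15+k+0.5])
pts=np.array(pts,float); W=p2w(c,pts,30); 
m=np.median(pts[:,1]); W=W[abs(pts[:,1]-m)<5]
vx,vy,x0,y0=cv2.fitLine(W[:,:2].astype(np.float32),cv2.DIST_HUBER,0,.01,.01).ravel()
if vy<0: vx,vy=-vx,-vy
ey=np.array([vx,vy]); ex=np.array([vy,-vx]); yaw=np.arctan2(ex[1],ex[0])
rx=ex@[x0,y0]   # rail face coordinate along ex
# end stop inner edge (top z30): rows ~ 60-105, left block ends near u 130-140
e=[]
for v in range(50,105,5):
    row=g[v,115:160]; k=np.argmin(np.diff(row)); e.append([115+k+0.5,v])
E_=p2w(c,e,30)[:,:2]; print("endstop uv",e[::4]); ye=(E_@ey); print("endstop y",ye.round(1))
# bottom plate edge z12
b=[]
for u in (150,160,440,450,460,470,480):
    col=im[255:285,u].astype(int).sum(1); k=np.argmax(np.diff(col)); b.append([u,255+k+.5])
print("plate bottom x rel. corner (expect -190)",((p2w(c,b,12)[:,:2]@ex)-rx).round(1))
cy=np.median(ye); C=ex*rx+ey*cy
print("yaw",yaw,"corner",C.round(1))
# tab top
m=((g>150)).astype(np.uint8); m[:, :290]=0; m[:,420:]=0; m[:115]=0; m[225:]=0
cn=max(cv2.findContours(m,0,2)[0],key=cv2.contourArea)
q=cv2.approxPolyDP(cn,6,True).reshape(-1,2); print("tab px",q.tolist())
Q=p2w(c,q,28)[:,:2]; 
(r0,sz,an)=cv2.minAreaRect(p2w(c,cn.reshape(-1,2),28)[:,:2].astype(np.float32)); print("rect",r0,sz,an)
P=np.array([ex@(Q.T-C[:,None]),ey@(Q.T-C[:,None])]).T; print("tab corners in corner frame",P.round(1).tolist())
print("centre",P.mean(0), np.array([ex@(np.array(r0)-C),ey@(np.array(r0)-C)]))
for n,uv,z in (("offcut",[178,246],57),):
    w=p2w(c,uv,z)[0,:2]-C; print(n,ex@w,ey@w)
t=s["eef_pos"][:2]-C; print("tcp in corner frame",ex@t,ey@t,"tool axes",(Rq(s["ee_rot"])[:2,0]@ex),Rq(s["ee_rot"])[:2,0]@ey)
np.savez("fix.npz",C=C,ex=ex,ey=ey)
E
```

```text
endstop uv [[np.float64(128.5), 50], [np.float64(131.5), 70], [np.float64(134.5), 90]]
endstop y [80.2 80.  80.6 80.4 80.2 80.  80.5 80.3 80.1 79.9 80.5]
plate bottom x rel. corner (expect -190) [-190.  -190.1 -189.3 -189.4 -189.4 -189.5 -189.6]
yaw 0.1998206 corner [615.7 206.5]
tab px [[391, 127], [305, 152], [320, 206], [403, 184]]
rect (553.9807739257812, 25.122886657714844) (45.97159194946289, 70.25901794433594) 26.2016544342041
tab corners in corner frame [[-65.7, -192.7], [-83.8, -126.0], [-126.8, -137.4], [-109.4, -204.5]]
centre [ -96.39998468 -165.13033459] [ -96.50607928 -165.54723836]
offcut -151.40804528823165 -29.39145703382555
tcp in corner frame -151.50595878147155 -139.3958062781122 tool axes 0.9999550602920344 -0.009435593833214503
```

Measured in the corner frame, the tab is at (-96.5, -165.3) and turned +0.26 rad. The checks agree: the plate edge is at -190 as expected and the tab measures 46×70. Next I'll lower two spread fingertips behind it, at x≈-151, y≈-165.

```bash

python3 -m crank '[[[0,0.26,0.3],[0,0,-0.006],0],[[0,0.26,0.6],[0,0,-0.006],0],[[0,0.26,0.9],[0,0,-0.006],0],[[0,0.26,0.9],[0,0,-0.006],0],[[0,0.26,0.9],[0,0,-0.006],0]]'
python3 -m crank '[[[0,0,0.2],[0,0,0],0],[[0,0,0.39],[0,0,0],0],[[0,0,0.39],[0,0,0],0],[[0,0,0.39],[0,0,0],0],[[0,0,0.39],[0,0,0],0]]'
python3 - <<'E'
from h import *
f=np.load("fix.npz"); s=robot.get_state(); t=s["eef_pos"][:2]-f["C"]; print(f["ex"]@t,f["ey"]@t,s["eef_pos"][2],s["contact_force"],f["ey"]@Rq(s["ee_rot"])[:2,0])
E
```

```text
time: 6.02
eef_pos: [499.8, 14.2, 235.3]
ee_rot: [0.0, 0.995, 0.1, 0.0]
contact_force: [-0.6, -0.1, -0.3]
width: 43.8
finger_force: 0.0
time: 6.65
eef_pos: [499.5, 14.2, 196.8]
ee_rot: [-0.0, 0.995, 0.1, 0.001]
contact_force: [-0.1, 0.1, -0.3]
width: 43.9
finger_force: 0.0
-152.0550826450995 -165.4727001100152 196.81298117144 [-0.06558308  0.05682245 -0.2534536 ] 0.0006767762148126484
```

```bash

python3 -m crank '[[[0.1,0,0],[0,0,0],0],[[0.2,0,0],[0,0,0],0],[[0.27,0,0],[0,0,0],0],[[0.34,0,0],[0,0,0],0],[[0.40,0,0],[0,0,0],0]]'
python3 -m crank '[[[0.06,0,0],[0,0,0],0],[[0.12,0,0],[0,0,0],0],[[0.18,0,0],[0,0,0],0],[[0.24,0,0],[0,0,0],0],[[0.30,0,0],[0,0,0],0]]'
python3 -m crank '[[[0.05,0,0],[0,0,0],0],[[0.1,0,0],[0,0,0],0],[[0.14,0,0],[0,0,0],0],[[0.18,0,0],[0,0,0],0],[[0.2,0,0],[0,0,0],0]]'
cat > st.py <<'E'
from h import *
f=np.load("fix.npz"); s=robot.get_state(); t=s["eef_pos"][:2]-f["C"]; F=s["contact_force"]
print("t",s["time"],"x,y",(f["ex"]@t).round(2),(f["ey"]@t).round(2),"z",s["eef_pos"][2].round(1),"Fx,Fy",(f["ex"]@F[:2]).round(1),(f["ey"]@F[:2]).round(1),F[2].round(1),"M",s["torque"].round(2))
E
python3 st.py; python3 - <<'E'
from h import *
s=robot.get_state(); im=vision.camera("wrist"); cv2.imwrite("pics/w3.png",im[:,:,::-1]); np.savez("w3.npz",im=im,p=s["eef_pos"],q=s["ee_rot"])
E
```

```text
time: 7.28
eef_pos: [538.4, 21.8, 195.4]
ee_rot: [0.0, 0.995, 0.1, -0.001]
contact_force: [-2.0, -0.9, 0.3]
width: 43.8
finger_force: 1.0
time: 7.9
eef_pos: [568.0, 28.0, 195.7]
ee_rot: [-0.0, 0.995, 0.1, 0.0]
contact_force: [-1.4, -0.8, -0.2]
width: 43.9
finger_force: 0.6
time: 8.52
eef_pos: [587.4, 31.9, 195.7]
ee_rot: [0.0, 0.995, 0.1, -0.0]
contact_force: [-1.6, 0.5, 0.8]
width: 43.6
finger_force: 1.0
t 8.525 x,y -62.36 -165.55 z 195.7 Fx,Fy -1.5 0.8 0.8 M [-0.25  0.69 -0.01]
```

View pics/w3.png

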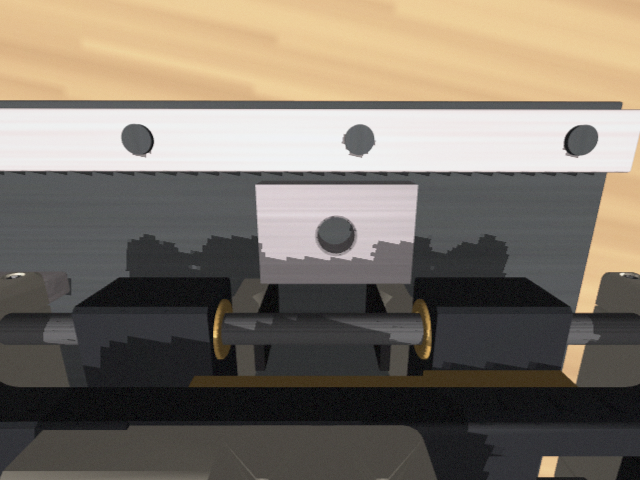

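The tab is now square to the rail, with its edges at u 257–417. It's about 5 mm short of the rail edge at v≈172. I'll press it on gently.

```bash

python3 -m crank '[[[0.02,0,0],[0,0,0],0],[[0.035,0,0],[0,0,0],0],[[0.045,0,0],[0,0,0],0],[[0.055,0,0],[0,0,0],0],[[0.055,0,0],[0,0,0],0]]'
python3 st.py
python3 -m crank '[[[0.01,0,0],[0,0,0],0],[[0.02,0,0],[0,0,0],0],[[0.02,0,0],[0,0,0],0],[[0.02,0,0],[0,0,0],0],[[0.02,0,0],[0,0,0],0]]'
python3 st.py
```

```text
time: 9.2
eef_pos: [592.6, 33.0, 195.7]
ee_rot: [0.0, 0.995, 0.1, -0.0]
contact_force: [-1.8, 0.2, 0.9]
width: 44.3
finger_force: 0.9
t 9.2 x,y -57.07 -165.53 z 195.7 Fx,Fy -1.8 0.5 0.9 M [-0.2   0.61  0.03]
time: 9.82
eef_pos: [593.3, 33.0, 195.4]
ee_rot: [0.0, 0.995, 0.1, -0.002]
contact_force: [-7.0, -0.0, 4.9]
width: 43.8
finger_force: 3.7
t 9.825 x,y -56.42 -165.6 z 195.4 Fx,Fy -6.9 1.4 4.9 M [-0.14  2.73 -0.08]
```

Contact with the rail. I'll press a little more, hold, then back off and lift.

```bash

python3 -m crank '[[[0.01,0,0],[0,0,0],0],[[0.015,0,0],[0,0,0],0],[[0.015,0,0],[0,0,0],0],[[0.015,0,0],[0,0,0],0],[[0.015,0,0],[0,0,0],0]]'
python3 st.py
python3 -m crank '[[[0,0,0],[0,0,0],0],[[-0.05,0,0],[0,0,0],0],[[-0.2,0,0],[0,0,0],0],[[-0.5,0,0],[0,0,0],0],[[-0.5,0,0],[0,0,0],0]]'
python3 -m crank '[[[0,0,-0.3],[0,0,0],0],[[0,0,-0.6],[0,0,0],0],[[0,0,-0.9],[0,0,0],0],[[0,0,-0.9],[0,0,0],0],[[0,0,-0.9],[0,0,0],0]]'
python3 st.py; python3 - <<'E'
from h import *
s=robot.get_state(); im=vision.camera("wrist"); cv2.imwrite("pics/w4.png",im[:,:,::-1]); np.savez("w4.npz",im=im,p=s["eef_pos"],q=s["ee_rot"])
E
```

```text
time: 10.45
eef_pos: [593.8, 33.0, 195.2]
ee_rot: [0.0, 0.995, 0.1, -0.003]
contact_force: [-10.8, 0.3, 7.0]
width: 43.4
finger_force: 5.7
t 10.45 x,y -55.91 -165.7 z 195.2 Fx,Fy -10.6 2.4 7.0 M [-0.1   4.12 -0.19]
time: 11.08
eef_pos: [544.9, 23.1, 195.8]
ee_rot: [-0.0, 0.995, 0.1, -0.0]
contact_force: [0.7, -0.4, 0.6]
width: 43.9
finger_force: 0.0
time: 11.7
eef_pos: [546.9, 23.7, 285.5]
ee_rot: [-0.0, 0.995, 0.1, 0.0]
contact_force: [-0.6, -0.1, -0.6]
width: 43.7
finger_force: 0.0
t 11.7 x,y -103.7 -165.52 z 285.5 Fx,Fy -0.6 0.0 -0.6 M [-0.06  0.01  0.05]
```

View pics/w4.png

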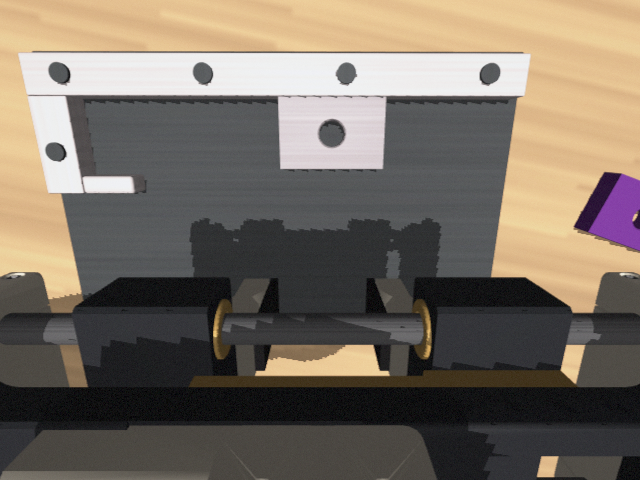

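The tab lies flush against the rail, at u 279–385 with its top edge at v≈96. Next I'll turn the closed gripper 90° and put it behind the tab's short end, refining the tab and fixture measurements as I go.

```bash

python3 -m crank '[[[0.2,0.2,0],[0,0,0.11],-1],[[0.4,0.4,0],[0,0,0.22],-1],[[0.6,0.61,0],[0,0,0.33],-1],[[0.78,0.61,0],[0,0,0.44],-1],[[0.78,0.61,0],[0,0,0.5],-1]]'
python3 -m crank '[[[0,0,0],[0,0,0.11],-1],[[0,0,0],[0,0,0.22],-1],[[0,0,0],[0,0,0.33],-1],[[0,0,0],[0,0,0.44],-1],[[0,0,0],[0,0,0.5],-1]]'
python3 -m crank '[[[0,0,0],[0,0,0],-1],[[0,0,0],[0,0,0],-1],[[0,0,0],[0,0,0],-1],[[0,0,0],[0,0,0],-1],[[0,0,0],[0,0,0],-1]]'
python3 st.py
python3 - <<'E'
from h import *
f=np.load("fix.npz"); s=robot.get_state(); A=Rq(s["ee_rot"]); print("tool x in fix",f["ex"]@A[:2,0],f["ey"]@A[:2,0],"q",s["joint_pos"].round(2))
d=np.load("w4.npz"); im=d["im"]; s=dict(eef_pos=d["p"],ee_rot=d["q"]); c=cam("wrist",s)
g=cv2.cvtColor(im,cv2.COLOR_RGB2GRAY).astype(int)
pts=[[u,80+np.argmin(np.diff(g[80:112,u]))+.5] for u in list(range(100,270,10))+list(range(395,510,10))]
W=(p2w(c,pts,30)[:,:2]-f["C"]); print("rail x",(W@f["ex"]).round(1)[::4],"slope",np.polyfit(W@f["ey"],W@f["ex"],1)[0])
e=[[50+np.argmin(np.diff(g[v,50:105]))+.5,v] for v in range(110,170,10)]
print("stop y",((p2w(c,e,30)[:,:2]-f["C"])@f["ey"]).round(1))
for v in (120,145):
    a=g[v,260:400]; D=np.diff(a); l,r=260+np.argmax(D)+.5,260+np.argmin(D)+.5
    print("tab y ends",((p2w(c,[[l,v],[r,v]],28)[:,:2]-f["C"])@f["ey"]).round(1))
for u in (290,370):
    v=140+np.argmin(np.diff(g[140:185,u]))+.5; print("tab low x",((p2w(c,[[u,v]],28)[:,:2]-f["C"])@f["ex"]).round(1))
E
```

```text
time: 12.38
eef_pos: [636.5, -20.8, 283.7]
ee_rot: [0.001, 0.957, -0.291, -0.001]
contact_force: [-0.6, -0.7, 0.1]
width: 2.3
finger_force: 0.0
time: 13.0
eef_pos: [635.4, -20.6, 284.2]
ee_rot: [0.001, 0.773, -0.635, -0.001]
contact_force: [-0.4, -0.1, 0.3]
width: 0.4
finger_force: 0.0
time: 13.62
eef_pos: [635.6, -20.5, 285.7]
ee_rot: [-0.0, 0.774, -0.633, 0.0]
contact_force: [-0.5, -0.3, 0.3]
width: 0.6
finger_force: 0.0
t 13.625 x,y -25.54 -226.51 z 285.7 Fx,Fy -0.6 -0.2 0.3 M [ 0.02 -0.05 -0.04]
tool x in fix 0.0007967630184651405 -0.9999996592617216 q [ 0.27  0.39 -0.23 -0.   -0.95 -0.07]
rail x [-0.5 -0.4 -0.4 -0.4 -0.9 -0.7 -0.7 -0.7] slope 0.001116227699334698
stop y [-1.5 -0.9 -1.  -1.  -1.1 -1.2]
tab y ends [-136.9 -206.6]
tab y ends [-136.3 -206.8]
tab low x [-46.9]
tab low x [-46.8]
```

```bash

python3 -m crank '[[[0,0,0.3],[0,0,0],-1],[[0,0,0.6],[0,0,0],-1],[[0,0,0.8],[0,0,0],-1],[[0,0,0.9],[0,0,0],-1],[[0,0,0.9],[0,0,0],-1]]' | grep -E "pos|force"
python3 st.py
python3 -m crank '[[[-0.05,0,0],[0,0,0],-1],[[-0.1,0,0],[0,0,0],-1],[[-0.16,0,0],[0,0,0],-1],[[-0.23,0,0],[0,0,0],-1],[[-0.3,0,0],[0,0,0],-1]]' | grep -E "pos|force"
python3 st.py; python3 - <<'E'
from h import *
vision.camera("top")
im=vision.camera("top"); cv2.imwrite("pics/t5.png",cv2.resize(im[180:320,210:390,::-1],None,fx=4,fy=4,interpolation=2))
E
```

```text
eef_pos: [635.5, -20.6, 195.3]
contact_force: [0.2, 0.4, -0.2]
finger_force: 0.0
t 14.25 x,y -25.63 -226.54 z 195.3 Fx,Fy 0.3 0.4 -0.2 M [ 0.04 -0.06  0.01]
eef_pos: [629.6, 9.3, 195.9]
contact_force: [0.1, -1.3, 1.2]
finger_force: 1.3
t 14.875 x,y -25.49 -196.06 z 195.9 Fx,Fy -0.1 -1.3 1.2 M [-0.87 -0.26 -0.03]
```

View pics/t5.png

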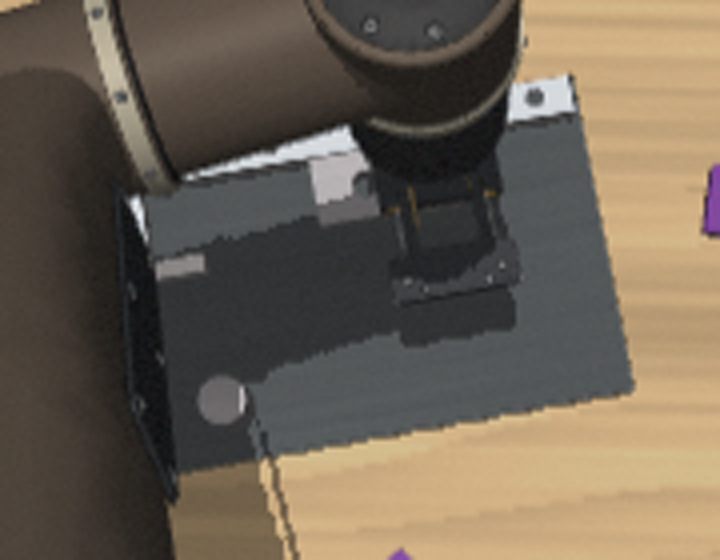

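The tab (crop position ≈(345,185)) is still flush to the rail while moving. I'll continue in slow steps with a slight bias toward the rail.

```bash

python3 -m crank '[[[-0.09,0,0],[0,0,0],-1],[[-0.18,-0.005,0],[0,0,0],-1],[[-0.27,-0.005,0],[0,0,0],-1],[[-0.36,-0.01,0],[0,0,0],-1],[[-0.45,-0.01,0],[0,0,0],-1]]' | grep -E "pos|force"
python3 st.py; python3 - <<'E'
from h import *
im=vision.camera("top"); cv2.imwrite("pics/t6.png",cv2.resize(im[180:320,210:390,::-1],None,fx=4,fy=4,interpolation=2))
E
```

```text
eef_pos: [621.3, 53.6, 195.5]
contact_force: [-1.1, -3.0, 0.8]
finger_force: 1.3
t 15.6 x,y -24.9 -150.99 z 195.5 Fx,Fy -1.7 -2.7 0.8 M [-0.99  0.24  0.02]
```

View pics/t6.png

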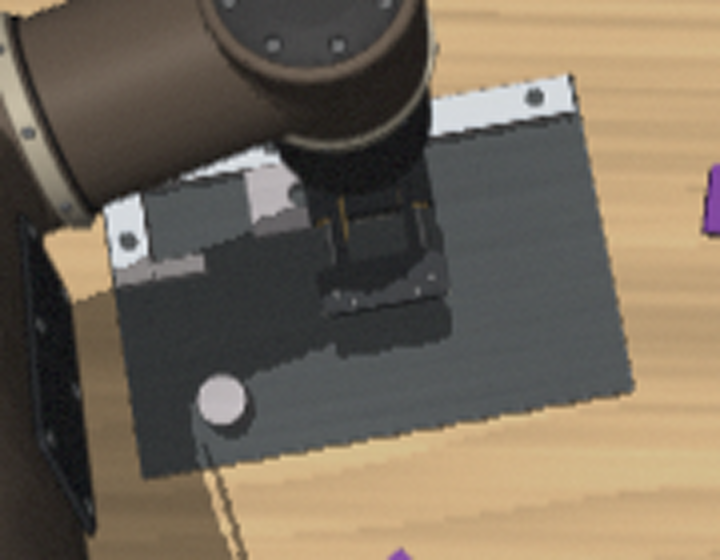

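Still flush, and the tab's front edge (crop u≈247) is just short of the keeper. The rail reaction confirms contact, so I'll go on into the pocket.

```bash

python3 -m crank '[[[-0.08,0,0],[0,0,0],-1],[[-0.16,0,0],[0,0,0],-1],[[-0.24,0,0],[0,0,0],-1],[[-0.32,0,0],[0,0,0],-1],[[-0.40,0,0],[0,0,0],-1]]' | grep -E "force"
python3 st.py
python3 -m crank '[[[-0.06,0,0],[0,0,0],-1],[[-0.12,0,0],[0,0,0],-1],[[-0.17,0,0],[0,0,0],-1],[[-0.22,0,0],[0,0,0],-1],[[-0.26,0,0],[0,0,0],-1]]' | grep -E "force"
python3 st.py
python3 -m crank '[[[-0.015,0,0],[0,0,0],-1],[[-0.03,0,0],[0,0,0],-1],[[-0.04,0,0],[0,0,0],-1],[[-0.05,0,0],[0,0,0],-1],[[-0.05,0,0],[0,0,0],-1]]' | grep -E "force"
python3 st.py
```

```text
contact_force: [0.5, -1.0, -0.6]
finger_force: 0.6
t 16.275 x,y -24.57 -110.92 z 195.6 Fx,Fy 0.3 -1.1 -0.6 M [-0.4  -0.12  0.02]
contact_force: [1.1, -0.9, 0.1]
finger_force: 0.6
t 16.9 x,y -24.61 -85.22 z 195.7 Fx,Fy 0.9 -1.1 0.1 M [-0.39 -0.08 -0.  ]
contact_force: [1.8, -5.7, 0.1]
finger_force: 3.2
t 17.525 x,y -24.67 -81.36 z 195.7 Fx,Fy 0.6 -6.0 0.1 M [-2.18 -0.71 -0.07]
```

Contact with the end stop. I'll press slightly, then back off, lift and look.

```bash

python3 -m crank '[[[-0.01,0,0],[0,0,0],-1],[[-0.02,0,0],[0,0,0],-1],[[-0.02,0,0],[0,0,0],-1],[[-0.02,0,0],[0,0,0],-1],[[-0.02,0,0],[0,0,0],-1]]' | grep -E "force"
python3 st.py
python3 -m crank '[[[0.05,0,0],[0,0,0],-1],[[0.2,0,0],[0,0,0],-1],[[0.5,0,0],[0,0,0],-1],[[0.5,0,0],[0,0,0],-1],[[0.5,0,0],[0,0,0],-1]]' | grep -E "force"
python3 -m crank '[[[0,0,-0.3],[0,0,-0.11],-1],[[0,0.2,-0.6],[0,0,-0.22],-1],[[0,0.4,-0.9],[0,0,-0.33],-1],[[0,0.8,-0.9],[0,0,-0.44],-1],[[0,0.8,-0.9],[0,0,-0.5],-1]]'
python3 -m crank '[[[0,0,0],[0,0,-0.11],-1],[[0,0,0],[0,0,-0.22],-1],[[0,0,0],[0,0,-0.33],-1],[[0,0,0],[0,0,-0.44],-1],[[0,0,0],[0,0,-0.5],-1]]'
python3 -m crank '[[[0,0,0],[0,0,0],-1],[[0,0,0],[0,0,0],-1],[[0,0,0],[0,0,0],-1],[[0,0,0],[0,0,0],-1],[[0,0,0],[0,0,0],-1]]'
python3 st.py; python3 - <<'E'
from h import *
s=robot.get_state(); im=vision.camera("wrist"); cv2.imwrite("pics/w7.png",im[:,:,::-1]); np.savez("w7.npz",im=im,p=s["eef_pos"],q=s["ee_rot"])
E
```

```text
contact_force: [5.8, -14.0, -0.4]
finger_force: 7.8
t 18.15 x,y -24.65 -80.87 z 195.8 Fx,Fy 2.9 -14.9 -0.4 M [-5.37 -2.16 -0.01]
contact_force: [0.4, 0.1, 0.0]
finger_force: 0.0
time: 19.4
eef_pos: [536.4, 59.8, 286.5]
ee_rot: [-0.001, 0.958, -0.286, -0.0]
contact_force: [0.4, 0.3, 1.1]
width: 0.1
finger_force: 0.0
time: 20.02
eef_pos: [538.6, 60.4, 285.8]
ee_rot: [-0.0, 0.995, 0.103, 0.0]
contact_force: [0.0, -0.5, -0.6]
width: 0.1
finger_force: 0.0
time: 20.65
eef_pos: [538.7, 59.7, 285.7]
ee_rot: [0.0, 0.995, 0.1, -0.0]
contact_force: [0.4, 0.4, 0.0]
width: 0.5
finger_force: 0.0
t 20.65 x,y -104.6 -128.58 z 285.7 Fx,Fy 0.4 0.3 0.0 M [-0.07 -0.07  0.03]
```

View pics/w7.png

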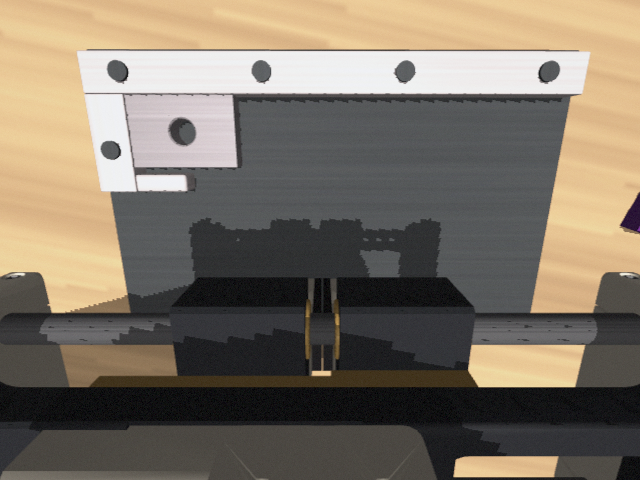

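The tab appears seated, touching the rail at v≈95 and the end stop at u≈130, with the 5 mm gap left at the keeper. A quick check with numbers:

```bash
python3 - <<'E'
from h import *
f=np.load("fix.npz"); d=np.load("w7.npz"); im=d["im"]; s=dict(eef_pos=d["p"],ee_rot=d["q"]); c=cam("wrist",s)
g=cv2.cvtColor(im,cv2.COLOR_RGB2GRAY).astype(int)
fx=lambda uv,z:((p2w(c,uv,z)[:,:2]-f["C"])@np.c_[f["ex"],f["ey"]]).round(1)
print("rail",fx([[u,80+np.argmin(np.diff(g[80:110,u]))+.5] for u in (260,320,400,500)],30)[:,0])
print("tab low x",fx([[u,150+np.argmin(np.diff(g[150:172,u]))+.5] for u in (145,165,185,205,225)],28)[:,0])
print("tab rear y",fx([[215+np.argmin(np.diff(g[v,215:255]))+.5,v] for v in (105,120,135,150,160)],28)[:,1])
# end stop outer face below the tab row, at z30: expect +25
print("stop outer y",fx([[70+np.argmax(np.diff(g[v,70:115]))+.5,v] for v in (110,130,170)],30)[:,1])
print("stop/tab seam", g[140,120:145])
E
```

```text
rail [-0.   0.   0.1  0.2]
tab low x [-46.  -46.  -46.  -45.9 -45.9]
tab rear y [-69.7 -69.7 -69.7 -69.7 -69.9]
stop outer y [24.6 25.  25.1]
stop/tab seam [240 240 241 240 240 241 241 242 228 157 123 177 195 195 195 195 191 195
 197 195 198 197 197 197 194]
```

The tab is seated within about 0.3 mm of both faces and square, so I'm handing in.

```bash
python3 -c "
from cell import order
print(order.hand_in())"
```

```text
the job is handed in; nothing more can be done
None
```

The tab was pushed flat against the rail, slid into the corner pocket and released; the last camera check put it about 0.3 mm or less from snug against rail and end stop, and the job is handed in (no verdict was returned).

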